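# Hold a taper gauge snug under a drawer front

## Robot

A 6-joint arm with a two-finger parallel gripper is mounted at the origin on the work surface. World frame = base frame: x ahead of the robot, y to its left, z up, the work surface at z = 0. Lengths are in mm, angles in rad, forces in N, time in s.
With the tool pointing down it reaches from about 300 to 775 mm from the base axis. Payload 14.6 kg.
Tool frame: the origin (TCP) lies between the finger pads; the fingertips stand 8 mm ahead of it and the grasp point (between the pads) lies 11 mm behind it; z points along the fingers, y is the direction in which the jaws open and shut (so a half turn about z gives the same grasp; the last joint's range is limited). The gripper opens to 94 mm and grips with 3 to 60 N. Pads are 16 mm wide; open, the fingers measure 119 mm over their backs; the gripper's body (75 mm by 177 mm) begins 78 mm behind the grasp point.
Start: joints at [1.243, 0.3, 1.521, -0, 1.321, -0.067], TCP at [141.817, 531.392, 213.446] pointing down, gripper open.
Joint ranges: [-3.03, 3.03], [-0.79, 2.21], [0.23, 2.52], [-1.04, 4.18], [0, 3.07], [-2.55, 2.55]. Speed limits (rad/s): [2.22, 2.22, 2.57, 3.14, 3.14, 3.14].

## Interface

Orientations are given as [roll, pitch, yaw] about the fixed x, y, z axes, in that order (R = Rz(yaw) Ry(pitch) Rx(roll)).
In Python, from cell import manip gives the robot as it stands. The module is installed in compiled form; this text tells all that it offers.
- The arm moves only by the tool send_rows, never from a script. Its argument "series" is a list that holds one entry, the list of rows, each a list of 5 numbers: the opening, from 0 (shut) to 1 (fully open), then the shift along the tool's x, y, z in mm, then the turn about the tool's z in degrees. In form: [[[gripper, dx, dy, dz, roll], ...]]. A call has 1 to 10 rows; each row is the pose to reach, as a shift and turn from the pose commanded when the call began, along the tool's axes at that moment; what a row does not reach only later rows make up. A row lasts 1/10 s, in which the tool goes at most 50 mm and 8.59 degrees, less where a joint would pass 70% of its speed; a pose out of reach is approached as far as the arm can. A call with a gripper value outside its range is refused whole. The fingers move at their own pace and stop on an object; "newtons" is the grip in N (left out, the last holds). Time passes only in rows, so rows that repeat a pose let the fingers close. It gives the time, the measured TCP pose, the force and the opening at its end, in the units of the state.
- manip.read_state(): the state, without advancing time (a new reading comes with each control period).
- manip.camera(name): name is "scene" or "top"; returns a dict with "img" (400x640x3 uint8, red, green, blue), "vfov" (degrees; the focal length in pixels is half the picture's height over the tangent of half this angle, whatever the lens; pixels are square), "cx", "cy" (the principal point, pixels), "pose" (4x4, takes a point from camera to world coordinates). Camera axes: x right, y down, z forward; pixel columns grow to the right and rows downward; lengths in mm; the calibration is good to about 2 mm. A picture is of the moment at which its call begins. There is no depth.
- manip.sign_off(): hands the job in, once; it reports no verdict.
Trained networks look in a picture, given as the dict that the camera call returned (one of the last four; its "shot" number tells which), for a name from the list of things; names that differ only in an ending like _2 or _b are one class to them, and where a whole thing is asked for, a point or a joint stands for the part that bears it (a point fixed in the world has none). Each returns a list of dicts, best first, with "conf" (0 to 1); they miss things now and then, are a little off and sometimes report something else, mostly with a low value. They report only what shows in the picture. A call takes as long as a camera call. They do not tell look-alikes from the thing itself.
- manip.find_in(target, picture): "rect" ([left, top, width, height] in pixels, round what is visible of it).
- manip.silhouettes(target, picture): "pixels" (400x640 bool, what is visible of it) and "rect" ([left, top, width, height] in pixels, round what is visible of it).
The state is a dict: "clock": time; "joints": joint angles; "qd": joint speeds; "effort": joint torques, N m; "eef_pos": TCP position; "eef_rot": TCP orientation; "wrist_force": force on the tool from outside, world axes, zero at the start; "moment": the same for the moment, N m; "finger_gap": finger opening in mm.
Only numpy, scipy, OpenCV 4.12 (cv2) and the standard library are available. Lean on these libraries where they do the work, as an engineer would, in place of code of your own. Each camera call takes 0.05 s, during which the arm holds its last target. There are 200 camera calls.

## Task

Pick up the green-handled taper gauge and, keeping its blade flat on the steel plate and square to the wooden drawer front, slide the thin end into the gap under the middle of the drawer front until it drags snugly between wood and steel, without prising the drawer front up. Finish while still holding the gauge at that depth by its handle; do not let go. Leave the orange gauge and everything else on the bench alone.

Things in the scene. Friction and masses are not known exactly. Their poses are not given: they have to be found in the camera images.
- gauge_grip (a point): Centre of the green upright handle (18 mm in x, 50 in y, 44 in z; underside 22 mm below) of the taper gauge, 160 g, lying on the table. Own +y runs along the blade to its nose, z up. Steel blade: 22 mm wide, 100 mm long, starts 25 mm ahead of this point; flat underside level with the handle's; top slopes: 2 mm thick at the nose, 1 mm more per 10 mm, 12 mm at the handle.
- gauge_nose (a point): Underside of the green gauge's nose, middle of its width: 125 mm ahead (+y) of the handle's centre and 22 mm below it. Same axes as gauge_grip.
- gap_mouth (a point): Mouth of the gap: point on top of the fixed steel plate, 50 mm above the table, below the middle of the drawer front's near lower edge. Own +y points into the gap, x along the edge, z up. The plate reaches 25 mm out of the mouth (-y) as a ledge to lay the blade on, 190 mm to either side. The mouth is clear for 120 mm either side.
- front_edge (a point): Near lower edge of the wooden drawer front (300 mm in x, 180 in y, 22 thick), at mid-length, straight above gap_mouth; its height over gap_mouth is the gap, 5.5 to 8 mm, different each time. Axes as gap_mouth. A holder with blue posts at both ends (from 157 mm off the middle, 50 mm above the plate) lets it move only straight up.
- front (a joint): Lift of the drawer front off its rests, m: 0 resting, grows upward. Its weight (0.5 kg, 5 N) and a soft spring (0.8 N per mm) keep it down: a snug blade takes its weight, carries 5 N or a little more from above and drags when slid; the wood then sits a hair, at most 2 mm, higher.
- thick_gauge_grip (a point): Bystander: look-alike gauge with an orange handle and a blunt nose 10 mm thick, too thick for the gap; centre of its handle, 22 mm up.
- lacquer_mid (a point): Bystander: lacquer can, 86 mm across, 120 mm tall; its middle.
- mixing_cup_mid (a point): Bystander: white mixing cup, 84 mm across, 100 mm tall; its middle.
- tape_mid (a point): Bystander: yellow roll of tape, 104 mm across, 25 mm tall; its middle.
- sanding_block_mid (a point): Bystander: cork sanding block 65 x 110 x 32 mm; its middle.
- jar_mid (a point): Bystander: jar 64 mm across, 90 mm tall; its middle.
- brush_grip (a point): Bystander: paint brush lying on the table; its grip.
There are look-alikes about, which are no part of the job. Leave any blue or red look-alike of the part that bears gauge_grip alone.

How it is judged (in metres and radians):
On the way, in this order (a step that is already met when the one before it is completed fails the run):
1. the green gauge is picked up by its handle (height (world z) of gauge_grip above 0.045 m and contact force between the fingers and gauge above 2 N), for 0.1 s.
2. its nose has entered the gap under the drawer front (y of gauge_nose in the frame of gap_mouth above 0.008 m and x of gauge_nose in the frame of gap_mouth between -0.04 and 0.04 m and z of gauge_nose in the frame of gap_mouth between -0.003 and 0.004 m), for 0.1 s.
At the end, for the whole second after the job is handed in: Green gauge gripped and still, nose 20 mm or more inside the gap, within 40 mm of the middle, flat (0.06 rad), square (0.12 rad); blade bears on the wood with 2-15 N, on the plate with 0.5-25 N; drawer front up less than 2.5 mm; the robot itself touches neither (y of gauge_nose in the frame of gap_mouth above 0.02 m and x of gauge_nose in the frame of gap_mouth between -0.04 and 0.04 m and z of gauge_nose in the frame of gap_mouth between -0.003 and 0.004 m and contact force between gauge and front between 2 and 15 N and contact force between gauge and plate between 0.5 and 25 N and contact force between the fingers and gauge above 3 N and value of joint front below 0.0025 m and angle between gauge_grip's own z axis and vertical below 0.06 rad and angle between the y axis of gauge_grip and the y axis of gap_mouth, either way round below 0.12 rad and linear speed of gauge below 0.008 m/s and contact force between the arm and front below 0.5 N and contact force between the arm and plate below 0.5 N); the arm keeps its last pose, push and grip.
It fails at once if the drawer front is prised up more than 5 mm (value of joint front above 0.005 m).
It fails at once if a bystander is moved more than 20 mm (distance of any of thick_gauge_grip, lacquer_mid, mixing_cup_mid, tape_mid, sanding_block_mid, jar_mid, brush_grip from where it was at the start of the episode above 0.02 m).
It also fails if it takes over 54 s, if anything falls off the work surface, if the arm or the gripper's body presses on something with over 40 N, if the wrist force passes 120 N, or if a joint passes its speed limit or range.

## Working session

There is one attempt and no reset: what is moved stays moved. The work goes in short steps, Python scripts to look and compute and a tool call to move; the robot and the scene stay as the last step left them, time stands still between calls to the robot, and variables do not carry over. Pictures are saved under pics/ and viewed, about 8 in all and at most 12, crops included, and the job is handed in when it is done.

Besides the shell and the picture viewer there is one more tool, called after "Request:" as name(argument=value, ...), one argument or row to a line, values as JSON. send_rows: Moves the arm, as the interface text tells. Its arguments: {"type":"object","properties":{"series":{"type":"array"},"newtons":{"type":"number"}},"required":["series"]}

```bash
mkdir -p pics; python3 - <<'E'
from cell import manip
import cv2,numpy as np
s=manip.read_state();print({k:np.round(v,3) for k,v in s.items()})
ims=[]
for n in("scene","top"):
    c=manip.camera(n);np.save(n+".npy",c,allow_pickle=True)
    cv2.imwrite(f"pics/{n}0.png",c["img"][:,:,::-1])
    print(n,c["vfov"],c["cx"],c["cy"],np.round(c["pose"],3).tolist())
    for t in("gauge_grip","front","thick_gauge_grip"):
        print(t,[(round(d["conf"],2),d["rect"]) for d in manip.find_in(t,c)][:4])
E
```

```text
{'clock': np.float64(0.0), 'joints': array([ 1.243,  0.3  ,  1.522, -0.   ,  1.321, -0.067]), 'qd': array([ 0.001,  0.001, -0.001, -0.   , -0.   ,  0.001]), 'effort': array([-3.0000e-03, -5.3181e+01, -3.5273e+01,  7.1000e-02,  2.4000e-02,
       -0.0000e+00]), 'eef_pos': array([141.728, 531.151, 212.893]), 'eef_rot': array([-3.14 , -0.   ,  2.881]), 'wrist_force': array([ 0.482,  0.55 , -0.078]), 'moment': array([-0.045, -0.001,  0.012]), 'finger_gap': np.float64(94.218)}
scene 57.97844482231622 325.09591282745737 204.40404714948897 [[-0.744, 0.572, -0.346, 904.119], [0.668, 0.64, -0.378, 407.161], [0.006, -0.513, -0.858, 1045.169], [0.0, 0.0, 0.0, 1.0]]
gauge_grip [(0.76, [319.5, 139.7, 25.2, 37.3]), (0.72, [261.7, 79.9, 14.7, 31.6]), (0.64, [266.9, 113.8, 11.3, 38.8]), (0.55, [249.3, 178.8, 21.8, 42.5])]
front [(0.64, [300.6, 186.7, 116.7, 96.7])]
thick_gauge_grip [(0.68, [281.8, 157.3, 24.4, 38.6])]
top 43.11115021632264 320.0725144774928 197.27556240210623 [[0.019, -0.979, 0.201, 180.847], [-1.0, -0.017, 0.009, -39.897], [-0.005, -0.202, -0.979, 1737.681], [0.0, 0.0, 0.0, 1.0]]
gauge_grip [(0.75, [470.9, 242.4, 29.3, 38.6]), (0.68, [346.0, 248.7, 39.6, 10.2]), (0.6, [355.5, 164.4, 43.2, 11.7]), (0.52, [414.3, 218.7, 43.0, 25.3])]
front [(0.55, [250.4, 159.1, 60.1, 92.8])]
thick_gauge_grip [(0.59, [352.9, 204.8, 46.6, 18.1])]
```

View pics/scene0.png

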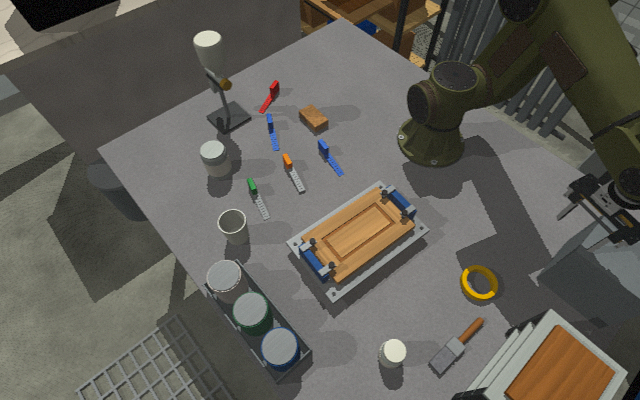

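View pics/top0.png

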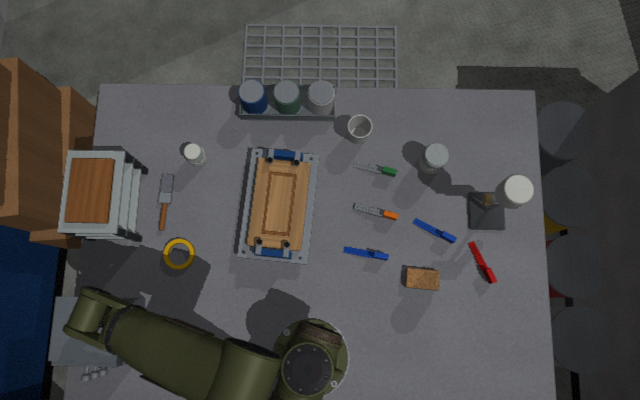

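The views show the green gauge at top (388,171), with its blade pointing left towards the drawer front at about (280,205). In the scene view it is at (252,187). I'll zoom in and measure.

```bash
cat > h.py <<'E'
import numpy as np,cv2
def f(c): return 200/np.tan(np.radians(c["vfov"])/2)
def onz(c,uv,z):
    d=c["pose"][:3,:3]@np.array([(uv[0]-c["cx"])/f(c),(uv[1]-c["cy"])/f(c),1]);o=c["pose"][:3,3]
    return o+d*(z-o[2])/d[2]
def proj(c,P):
    p=c["pose"][:3,:3].T@(np.asarray(P,float)-c["pose"][:3,3]);return np.array([c["cx"]+f(c)*p[0]/p[2],c["cy"]+f(c)*p[1]/p[2]])
E
python3 - <<'E'
from h import *
cs={n:np.load(n+".npy",allow_pickle=True).item() for n in("scene","top")}
for n,c in cs.items():
    h=cv2.cvtColor(c["img"],cv2.COLOR_RGB2HSV)
    m=cv2.inRange(h,(50,120,30),(80,255,255))
    k,l,st,ce=cv2.connectedComponentsWithStats(m)
    for i in range(1,k):
        if st[i,4]>15: print(n,st[i],ce[i],onz(c,ce[i],30).round(1))
a=cs["top"]["img"][130:280,230:410];b=cs["scene"]["img"][165:310,235:440]
cv2.imwrite("pics/z1.png",cv2.resize(a[:,:,::-1],None,fx=4,fy=4,interpolation=cv2.INTER_CUBIC))
cv2.imwrite("pics/z2.png",cv2.resize(b[:,:,::-1],None,fx=3.9,fy=3.9,interpolation=cv2.INTER_CUBIC))
E
```

```text
scene [247 178  10  14  67] [251.2238806  184.01492537] [ 627.4 -266.7   30. ]
top [382 167  15   8  65] [389.27692308 170.10769231] [ 632.9 -262.8   30. ]
```

View pics/z1.png

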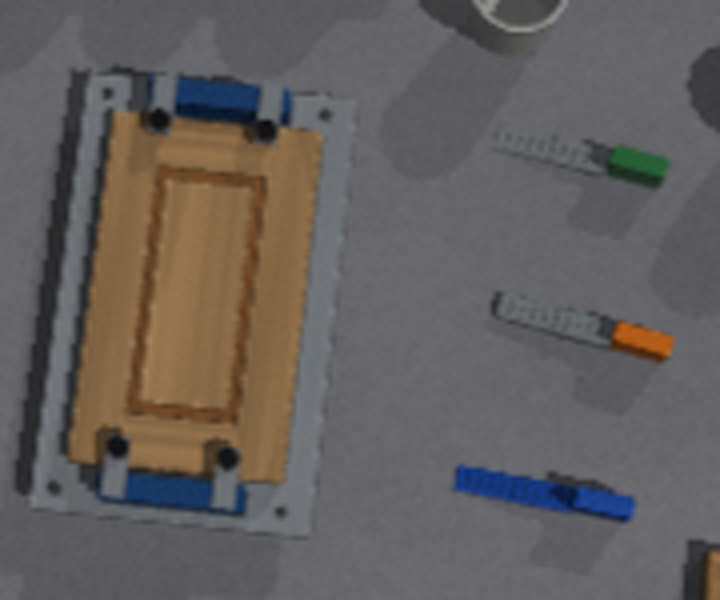

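View pics/z2.png

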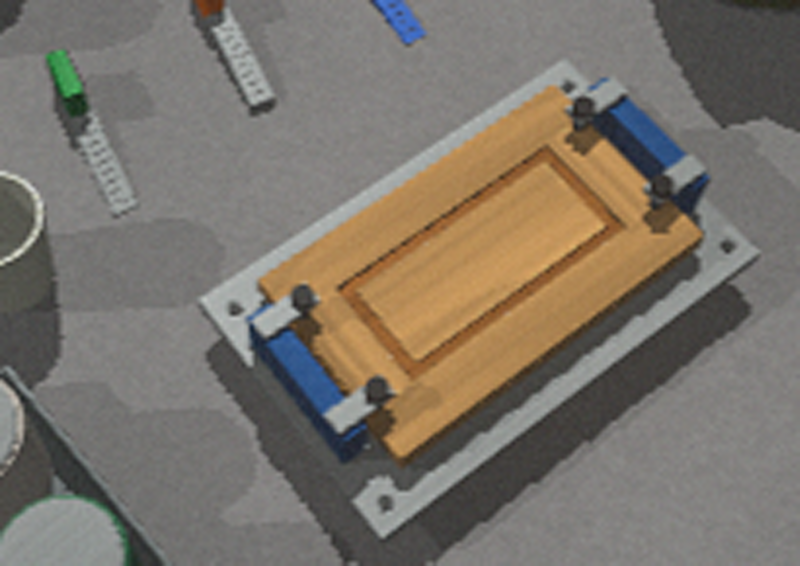

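The zoomed views show ledges on both long sides, and the one facing the gauges (zoom x 285–355) is about 25 mm wide, so that's the mouth. The green nose is at zoom1 (495,138) and zoom2 (123,210).

```bash
python3 - <<'E'
from h import *
from scipy.optimize import least_squares as ls
T=np.load("top.npy",allow_pickle=True).item();S=np.load("scene.npy",allow_pickle=True).item()
t=lambda u,v:(230+(u+.5)/4-.5,130+(v+.5)/4-.5); s=lambda u,v:(235+(u+.5)/3.9-.5,165+(v+.5)/3.9-.5)
pl={'A':(t(355,98),s(200,303)),'B':(t(308,537),s(565,60)),'C':(t(90,72),s(382,537)),'D':(t(32,508),s(757,255))}
wd={'A':(t(322,130),s(258,285)),'B':(t(285,483),s(560,88)),'C':(t(113,112),s(400,462)),'D':(t(68,460),s(700,238))}
for nm,q,z in(("plate",pl,50),("wood",wd,79)):
    for k,(a,b) in q.items(): print(nm,k,onz(T,a,z).round(1),onz(S,b,z).round(1))
for nm,a,b,z in(("nose",t(495,138),s(123,210),1),("handle",(389.3,170.1),(251.2,184.0),34)):
    r=ls(lambda P:np.r_[proj(T,P)-a,proj(S,P)-b],[600,-200,20])
    print(nm,r.x.round(1),r.fun.round(2),onz(T,a,z).round(1),onz(S,b,z).round(1))
E
```

```text
plate A [680.5 -15.3  50. ] [680.1 -11.1  50. ]
plate B [301.9  16.2  50. ] [303.   19.1  50. ]
plate C [700.  215.5  50. ] [697.9 216.8  50. ]
plate D [321.6 246.3  50. ] [325.5 250.   50. ]
wood A [643.2  11.7  79. ] [644.5  18.7  79. ]
wood B [343.4  35.2  79. ] [343.9  47.   79. ]
wood C [655.9 189.9  79. ] [658.5 191.7  79. ]
wood D [359.  213.9  79. ] [363.9 215.7  79. ]
nose [ 6.621e+02 -1.411e+02 -2.000e-01] [ 0.45 -0.42  0.55  0.11] [ 660.3 -139.5    1. ] [ 663.5 -142.1    1. ]
handle [ 630.2 -261.3   38.9] [-0.11  0.11 -0.15 -0.03] [ 631.9 -262.3   34. ] [ 628.5 -264.1   34. ]
```

```bash
cat >> h.py <<'E'
def go(xyz,yaw):
    from cell import manip
    from scipy.spatial.transform import Rotation as R
    s=manip.read_state();r=R.from_euler("xyz",s["eef_rot"]).as_matrix()
    y=s["eef_rot"][2]
    print("t",round(float(s["clock"]),2),"pos",s["eef_pos"].round(2),"rot",s["eef_rot"].round(4),"F",s["wrist_force"].round(2),"M",s["moment"].round(2),"gap",round(float(s["finger_gap"]),1),"j",s["joints"].round(2))
    print("local",(r.T@(np.array(xyz)-s["eef_pos"])).round(2),"roll",round(float(np.degrees((y-yaw+np.pi)%(2*np.pi)-np.pi)),2))
E
python3 -c "
from h import *
go((631,-262,140),1.313)"
```

```text
t 0.4 pos [141.82 531.36 213.38] rot [-3.1415 -0.      2.8808] F [ 0.71 -0.24 -0.31] M [-0.05  0.02  0.08] gap 94.2 j [ 1.24  0.3   1.52 -0.    1.32 -0.07]
local [-677.22 -640.38   73.46] roll 89.83
```

Request:
send_rows(
  series=[
    [[1, -34, -32, 0, 4.5], [1, -68, -64, 0, 9], [1, -102, -96, 0, 13.5], [1, -136, -128, 0, 18], [1, -170, -160, 0, 22.5], [1, -204, -192, 0, 27], [1, -238, -224, 0, 31.5], [1, -272, -256, 0, 36], [1, -306, -288, 0, 40.5], [1, -340, -320, 0, 45]],
  ],
)

```text
clock: 1.4
eef_pos: [388.5, 132.7, 213.8]
eef_rot: [3.141, 0.0, 2.092]
wrist_force: [0.7, 1.0, -0.3]
finger_gap: 93.8
```

```bash
python3 -c "
from h import *
go((631,-262,150),1.313)"
```

```text
t 1.4 pos [388.48 132.73 213.77] rot [3.1407e+00 2.0000e-04 2.0922e+00] F [ 0.73  0.97 -0.28] M [-0.05  0.02  0.03] gap 93.8 j [ 0.24 -0.02  1.88  0.    1.28 -0.28]
local [-463.06   13.65   63.88] roll 44.64
```

Request:
send_rows(
  series=[
    [[1, -46, 1, 0, 4.5], [1, -92, 2, 0, 9], [1, -138, 4, 0, 13.5], [1, -184, 6, 0, 18], [1, -230, 7, 10, 22.5], [1, -276, 9, 20, 27], [1, -322, 10, 30, 31.5], [1, -368, 12, 40, 36], [1, -416, 13, 52, 40.5], [1, -463, 14, 64, 44.6]],
  ],
)

```text
clock: 2.4
eef_pos: [632.6, -261.0, 148.9]
eef_rot: [3.141, 0.0, 1.314]
wrist_force: [0.2, 0.1, 0.0]
finger_gap: 93.9
```

```bash
python3 - <<'E'
from h import *
from cell import manip
c=manip.camera("top");d=manip.camera("scene")
a=cv2.resize(c["img"][140:200,340:420][:,:,::-1],None,fx=5,fy=5,interpolation=cv2.INTER_CUBIC)
b=cv2.resize(d["img"][155:235,220:320][:,:,::-1],(400,300),interpolation=cv2.INTER_CUBIC)
cv2.imwrite("pics/p5.png",np.hstack([a,b]))
go((631,-262,15),1.313)
E
```

```text
t 2.5 pos [ 631.74 -263.1   144.62] rot [-3.1363e+00 -5.0000e-04  1.3110e+00] F [-0.3  -0.06 -1.02] M [-0.04  0.08  0.03] gap 93.8 j [-0.45  0.66  1.15 -0.    1.33 -0.19]
local [  0.81  -0.32 129.63] roll -0.12
```

View pics/p5.png

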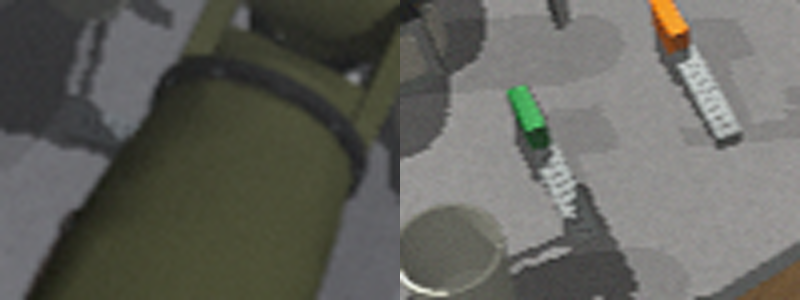

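The crop shows the green gauge unmoved, with its handle at crop (528,115) and the two fingers straddling the line above it. I'll go down and grip.

Request:
send_rows(
  series=[
    [[1, 1, 0, 40, 0], [1, 1, 0, 80, 0], [1, 1, 0, 110, 0], [1, 1, 0, 129, 0], [1, 1, 0, 129, 0], [0.12, 1, 0, 129, 0], [0, 1, 0, 129, 0], [0, 1, 0, 129, 0], [0, 1, 0, 129, 0], [0, 1, 0, 129, 0]],
  ],
  newtons=45,
)

```text
clock: 3.5
eef_pos: [632.3, -258.3, 21.0]
eef_rot: [3.141, 0.0, 1.317]
wrist_force: [0.7, -0.1, 0.4]
finger_gap: 57.6
```

```bash
python3 -c "
from h import *
go((631,-262,100),1.313)"
```

```text
t 3.5 pos [ 632.25 -258.27   20.98] rot [3.1409e+00 1.0000e-04 1.3170e+00] F [ 0.66 -0.14  0.41] M [-0.05  0.07 -0.02] gap 57.6 j [-0.44  0.79  1.25  0.    1.1  -0.19]
local [ -3.93  -0.22 -79.02] roll 0.23
```

Request:
send_rows(
  series=[
    [[0.5, -4, 0, 5, 0], [0, -4, 0, 6, 0], [0, -4, 0, 6, 0], [0, -4, 0, 6, 0], [0, -4, 0, 6, 0], [0, -4, 0, 6, 0], [0, -4, 0, 6, 0], [0, -4, 0, 6, 0], [0, -4, 0, 6, 0], [0, -4, 0, 6, 0]],
  ],
  newtons=45,
)

```text
clock: 4.5
eef_pos: [631.1, -262.1, 14.5]
eef_rot: [3.141, 0.0, 1.317]
wrist_force: [-0.0, 0.2, -0.1]
finger_gap: 18.2
```

Request:
send_rows(
  series=[
    [[0, 0, 0, 0, 0], [0, 0, 0, 0, 0], [0, 0, 0, 0, 0], [0, 0, 0, 0, 0]],
  ],
)

```text
clock: 4.9
eef_pos: [631.1, -262.1, 14.5]
eef_rot: [3.142, -0.0, 1.317]
wrist_force: [1.0, 0.8, 1.1]
finger_gap: 17.9
```

```bash
python3 -c "
from h import *
go((631,-262,105),1.313)"
```

```text
t 4.9 pos [ 631.09 -262.07   14.47] rot [ 3.1416 -0.      1.317 ] F [0.96 0.82 1.11] M [0.04 0.11 0.03] gap 17.9 j [-0.45  0.8   1.25  0.    1.1  -0.19]
local [ 4.000e-02 -1.000e-01 -9.053e+01] roll 0.23
```

Request:
send_rows(
  series=[
    [[0, 0, 0, -15, 0], [0, 0, 0, -40, 0], [0, 0, 0, -70, 0], [0, 0, 0, -90, 0], [0, 0, 0, -90, 0], [0, 0, 0, -90, 0]],
  ],
)

```text
clock: 5.5
eef_pos: [630.9, -262.1, 104.3]
eef_rot: [-3.142, 0.0, 1.317]
wrist_force: [-0.2, 0.1, -1.4]
finger_gap: 17.9
```

```bash
python3 -c "
from h import *
go((481,-130,85),1.492)"
```

```text
t 5.5 pos [ 630.89 -262.06  104.31] rot [-3.1416e+00  1.0000e-04  1.3169e+00] F [-0.16  0.1  -1.4 ] M [-0.12  0.13  0.01] gap 17.9 j [-0.45  0.69  1.2  -0.    1.25 -0.19]
local [  90.19 -178.26   19.3 ] roll -10.03
```

Request:
send_rows(
  series=[
    [[0, 15, -30, 0, -2], [0, 30, -60, 0, -4], [0, 45, -90, 0, -6], [0, 60, -120, 0, -8], [0, 75, -150, 5, -9], [0, 85, -170, 12, -10], [0, 90, -178, 19, -10], [0, 90, -178, 19, -10], [0, 90, -178, 19, -10], [0, 90, -178, 19, -10]],
  ],
)

```text
clock: 6.5
eef_pos: [482.1, -130.9, 85.4]
eef_rot: [3.141, 0.0, 1.491]
wrist_force: [-0.1, -0.5, -1.9]
finger_gap: 18.0
```

```bash
python3 - <<'E'
from h import *
from cell import manip
c=manip.camera("top");d=manip.camera("scene")
np.save("top2.npy",c);np.save("scene2.npy",d)
for x,q in((c,(481,-5,70)),(d,(481,-5,70))): print(proj(x,q))
a=cv2.resize(c["img"][150:250,260:360][:,:,::-1],(400,400),interpolation=cv2.INTER_CUBIC)
b=cv2.resize(d["img"][130:230,260:360][:,:,::-1],(400,400),interpolation=cv2.INTER_CUBIC)
cv2.imwrite("pics/p6.png",np.hstack([a,b]))
go((482.6,-109.6,66),1.492)
E
```

```text
[314.0847399  209.72158852]
[335.83076229 202.61375706]
t 6.6 pos [ 481.84 -130.78   85.45] rot [3.1414e+00 1.0000e-04 1.4909e+00] F [-0.19 -0.21 -1.16] M [-0.11  0.06 -0.04] gap 17.8 j [-0.34  0.34  1.79 -0.    1.01 -0.26]
local [21.17 -0.94 19.45] roll -0.06
```

View pics/p6.png

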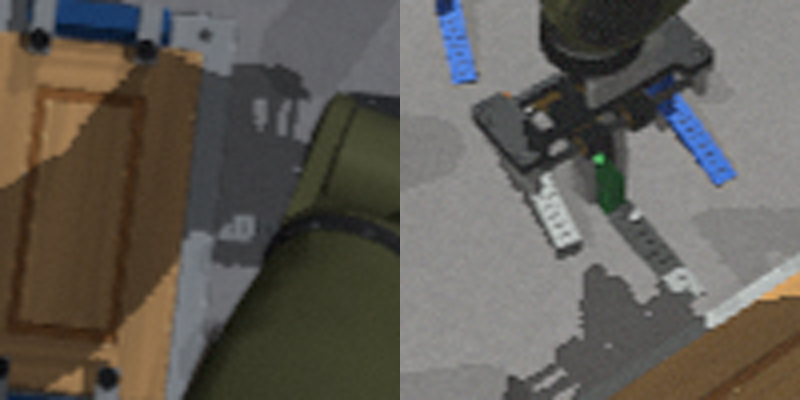

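The right-hand crop shows the gauge held square to the ledge, nose at crop (695,290), i.e. scene (334,203). Predicted was (336,203), so the grasp offset checks out. Next I'll move over the ledge and lower.

Request:
send_rows(
  series=[
    [[0, 7, 0, 0, 0], [0, 14, -1, 5, 0], [0, 21, -1, 11, 0], [0, 21, -1, 15, 0], [0, 21, -1, 17, 0], [0, 21, -1, 18, 0], [0, 21, -1, 18, 0], [0, 21, -1, 18, 0], [0, 21, -1, 18, 0]],
  ],
)

```text
clock: 7.5
eef_pos: [482.1, -109.4, 67.6]
eef_rot: [3.141, 0.0, 1.491]
wrist_force: [1.0, 0.0, -1.2]
finger_gap: 17.9
```

Request:
send_rows(
  series=[
    [[0, 0, 0, 1, 0], [0, 0, 0, 1, 0], [0, 0, 0, 1, 0], [0, 0, 0, 1, 0]],
  ],
)

```text
clock: 7.9
eef_pos: [482.0, -109.3, 66.5]
eef_rot: [-3.142, 0.0, 1.492]
wrist_force: [0.3, 0.6, -0.9]
finger_gap: 17.7
```

Request:
send_rows(
  series=[
    [[0, 0, 0, 1, 0], [0, 0, 0, 1, 0], [0, 0, 0, 1, 0], [0, 0, 0, 1, 0]],
  ],
)

```text
clock: 8.3
eef_pos: [482.0, -109.3, 65.4]
eef_rot: [-3.142, -0.0, 1.492]
wrist_force: [0.9, -0.2, -1.8]
finger_gap: 17.9
```

```bash
python3 -c "
from h import *
go((482.6,-109.6,64.5),1.492)"
```

```text
t 8.3 pos [ 482.02 -109.27   65.43] rot [-3.1415 -0.      1.4915] F [ 0.87 -0.21 -1.81] M [-0.11  0.08 -0.01] gap 17.9 j [-0.3   0.36  1.82 -0.    0.96 -0.22]
local [-0.29  0.6   0.93] roll -0.03
```

Request:
send_rows(
  series=[
    [[0, 0, 0, 0.5, 0], [0, 0, 0, 0.5, 0], [0, 0, 0, 0.5, 0], [0, 0, 0, 0.5, 0]],
  ],
)

```text
clock: 8.7
eef_pos: [482.1, -109.3, 65.0]
eef_rot: [3.142, 0.0, 1.492]
wrist_force: [0.3, -0.5, -1.0]
finger_gap: 17.7
```

Request:
send_rows(
  series=[
    [[0, 0, 0, 0.5, 0], [0, 0, 0, 0.5, 0], [0, 0, 0, 0.5, 0], [0, 0, 0, 0.5, 0]],
  ],
)

```text
clock: 9.1
eef_pos: [482.1, -109.3, 64.5]
eef_rot: [3.142, 0.0, 1.492]
wrist_force: [-1.3, 0.5, -1.4]
finger_gap: 17.8
```

```bash
python3 -c "
from h import *
go((482.6,-109.6,64.5),1.492)"
```

```text
t 9.1 pos [ 482.05 -109.26   64.46] rot [3.1416 0.     1.4915] F [-1.3   0.5  -1.39] M [-0.11  0.06  0.  ] gap 17.8 j [-0.3   0.36  1.82 -0.    0.96 -0.22]
local [-0.3   0.58 -0.04] roll -0.03
```

Request:
send_rows(
  series=[
    [[0, 0, 0, 0.5, 0], [0, 0, 0, 0.5, 0], [0, 0, 0, 0.5, 0], [0, 0, 0, 0.5, 0]],
  ],
)

```text
clock: 9.5
eef_pos: [482.1, -109.3, 64.1]
eef_rot: [3.141, 0.0, 1.491]
wrist_force: [-0.4, -0.6, 3.9]
finger_gap: 17.9
```

Request:
send_rows(
  series=[
    [[0, 0, 0, 0.5, 0], [0, 0, 0, 0.5, 0], [0, 0, 0, 0.5, 0], [0, 0, 0, 0.5, 0]],
  ],
)

```text
clock: 9.9
eef_pos: [482.2, -109.5, 63.7]
eef_rot: [3.141, 0.0, 1.492]
wrist_force: [-1.0, -2.8, 5.4]
finger_gap: 17.8
```

```bash
python3 -c "
from h import *
go((482.6,-109.6,64.5),1.492)"
```

```text
t 9.9 pos [ 482.18 -109.46   63.71] rot [3.1412e+00 3.0000e-04 1.4915e+00] F [-1.05 -2.78  5.38] M [0.1  0.27 0.09] gap 17.8 j [-0.3   0.36  1.82 -0.    0.96 -0.22]
local [-0.11  0.43 -0.79] roll -0.03
```

Contact with the ledge came at TCP z of about 64.3. I'll ease off 0.5 mm and slide in.

Request:
send_rows(
  series=[
    [[0, 0, 0, -0.5, 0], [0, 3, 0, -0.5, 0], [0, 6, 0, -0.5, 0], [0, 9, 0, -0.5, 0], [0, 12, 0, -0.5, 0], [0, 15, 0, -0.5, 0], [0, 18, 0, -0.5, 0], [0, 20, 0, -0.5, 0], [0, 20, 0, -0.5, 0]],
  ],
)

```text
clock: 10.8
eef_pos: [483.7, -88.9, 63.9]
eef_rot: [3.142, -0.0, 1.492]
wrist_force: [0.9, 1.3, 2.5]
finger_gap: 18.2
```

Request:
send_rows(
  series=[
    [[0, 3, 0, 0, 0], [0, 6, 0, 0, 0], [0, 9, 0, 0, 0], [0, 12, 0, 0, 0], [0, 15, 0, 0, 0], [0, 15, 0, 0, 0], [0, 15, 0, 0, 0]],
  ],
)

```text
clock: 11.5
eef_pos: [484.9, -73.9, 63.9]
eef_rot: [3.142, -0.001, 1.492]
wrist_force: [0.5, 2.7, 3.5]
finger_gap: 17.9
```

```bash
python3 - <<'E'
from h import *
from cell import manip
d=manip.camera("scene")
cv2.imwrite("pics/p7.png",cv2.resize(d["img"][140:240,270:390][:,:,::-1],(720,600),interpolation=cv2.INTER_CUBIC))
go((482.6,-109.6,64.5),1.492)
E
```

```text
t 11.55 pos [484.85 -73.94  63.92] rot [ 3.1416e+00 -7.0000e-04  1.4914e+00] F [0.88 3.33 4.35] M [ 0.89 -0.16 -0.02] gap 17.8 j [-0.23  0.36  1.83  0.    0.95 -0.15]
local [-35.73   0.58  -0.61] roll -0.03
```

View pics/p7.png

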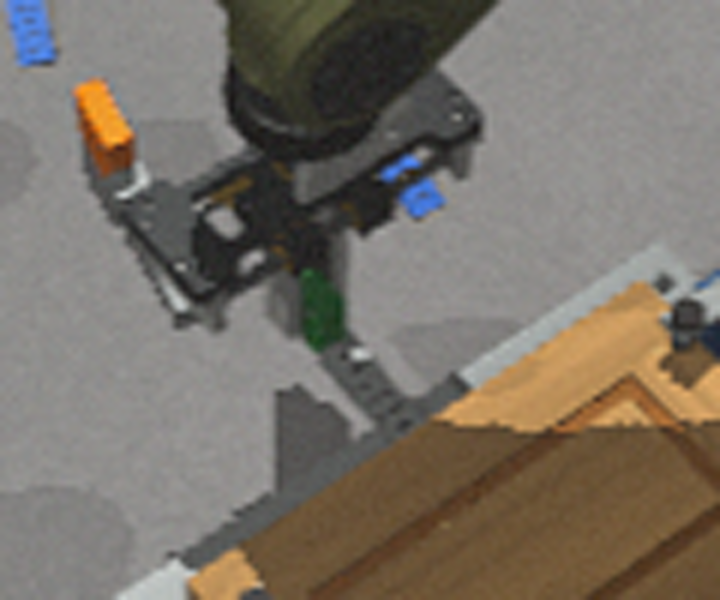

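The crop shows the blade running square under the wood edge at (410,425), with no visible tilt. The nose should be about 24 mm in, so I'll continue slowly and watch the forces.

Request:
send_rows(
  series=[
    [[0, 1, 0, -0.2, 0], [0, 2, 0, -0.2, 0], [0, 3, 0, -0.2, 0], [0, 4, 0, -0.2, 0], [0, 5, 0, -0.2, 0], [0, 5, 0, -0.2, 0], [0, 5, 0, -0.2, 0]],
  ],
)

```text
clock: 12.25
eef_pos: [485.2, -69.3, 64.1]
eef_rot: [-3.141, -0.0, 1.492]
wrist_force: [-0.3, -2.1, 3.0]
finger_gap: 17.7
```

```bash
python3 -c "
from h import *
go((482.6,-109.6,64.5),1.492)"
```

```text
t 12.25 pos [485.16 -69.26  64.1 ] rot [-3.1414e+00 -2.0000e-04  1.4916e+00] F [-0.25 -2.11  2.98] M [-0.04  0.1   0.01] gap 17.7 j [-0.22  0.35  1.83  0.    0.95 -0.14]
local [-40.41   0.64  -0.41] roll -0.02
```

Request:
send_rows(
  series=[
    [[0, 1, 0, 0, 0], [0, 2, 0, 0, 0], [0, 3, 0, 0, 0], [0, 4, 0, 0, 0], [0, 4, 0, 0, 0], [0, 4, 0, 0, 0]],
  ],
)

```text
clock: 12.85
eef_pos: [485.5, -65.2, 64.1]
eef_rot: [-3.142, -0.0, 1.492]
wrist_force: [0.7, -0.4, 2.0]
finger_gap: 17.7
```

```bash
python3 -c "
from h import *
go((482.6,-109.6,64.5),1.492)"
```

```text
t 12.85 pos [485.51 -65.23  64.11] rot [-3.1415e+00 -2.0000e-04  1.4916e+00] F [ 0.68 -0.35  1.97] M [ 0.08  0.02 -0.02] gap 17.7 j [-0.21  0.35  1.83  0.    0.95 -0.13]
local [-44.46   0.61  -0.4 ] roll -0.03
```

```bash
cat > av.py <<'E'
from cell import manip
import numpy as np
L=[]
for i in range(5):
    manip.camera("scene"); s=manip.read_state(); L.append(np.r_[s["eef_pos"],s["wrist_force"],s["moment"]])
L=np.array(L);print(round(float(s["clock"]),2),L.mean(0).round(2),"sd",L.std(0)[3:].round(2),s["eef_rot"].round(4))
E
python3 av.py
```

```text
13.1 [ 4.8551e+02 -6.5240e+01  6.4100e+01  3.3000e-01  6.3000e-01  2.6500e+00
  1.9000e-01  0.0000e+00 -1.0000e-02] sd [0.65 0.59 0.46 0.07 0.02 0.02] [-3.1415e+00 -2.0000e-04  1.4915e+00]
```

Request:
send_rows(
  series=[
    [[0, 1, 0, 0, 0], [0, 2, 0, 0, 0], [0, 3, 0, 0, 0], [0, 3, 0, 0, 0], [0, 3, 0, 0, 0]],
  ],
)

```text
clock: 13.6
eef_pos: [485.8, -62.3, 64.1]
eef_rot: [3.142, -0.0, 1.492]
wrist_force: [-0.5, -1.1, 3.0]
finger_gap: 17.8
```

```bash
python3 av.py
```

```text
13.85 [ 4.8576e+02 -6.2340e+01  6.4130e+01 -9.0000e-02 -6.4000e-01  2.5200e+00
  1.0000e-02 -0.0000e+00 -0.0000e+00] sd [0.11 0.14 0.41 0.04 0.02 0.05] [-3.1416e+00 -1.0000e-04  1.4914e+00]
```

Request:
send_rows(
  series=[
    [[0, 1, 0, 0, 0], [0, 2, 0, 0, 0], [0, 3, 0, 0, 0], [0, 3, 0, 0, 0], [0, 3, 0, 0, 0]],
  ],
)

```text
clock: 14.35
eef_pos: [486.0, -59.3, 64.2]
eef_rot: [3.142, -0.0, 1.492]
wrist_force: [0.4, -0.9, 3.6]
finger_gap: 17.7
```

```bash
python3 av.py
```

```text
14.6 [ 4.8601e+02 -5.9310e+01  6.4130e+01  6.2000e-01 -1.3000e-01  3.3700e+00
  7.0000e-02 -0.0000e+00 -4.0000e-02] sd [0.6  0.6  0.37 0.06 0.01 0.01] [-3.1415e+00 -2.0000e-04  1.4915e+00]
```

Request:
send_rows(
  series=[
    [[0, 1, 0, 0, 0], [0, 2, 0, 0, 0], [0, 3, 0, 0, 0], [0, 3, 0, 0, 0], [0, 3, 0, 0, 0]],
  ],
)

```text
clock: 15.1
eef_pos: [486.3, -56.6, 64.2]
eef_rot: [3.141, 0.0, 1.492]
wrist_force: [-0.1, -5.3, 4.0]
finger_gap: 18.0
```

```bash
python3 av.py
```

```text
15.35 [ 4.8629e+02 -5.6620e+01  6.4210e+01 -6.3000e-01 -5.3900e+00  4.3700e+00
 -8.8000e-01  1.1000e-01 -1.0000e-02] sd [0.19 0.13 0.28 0.03 0.01 0.02] [3.1414e+00 4.0000e-04 1.4915e+00]
```

Request:
send_rows(
  series=[
    [[0, 1, 0, 0, 0], [0, 2, 0, 0, 0], [0, 3, 0, 0, 0], [0, 3, 0, 0, 0], [0, 3, 0, 0, 0]],
  ],
)

```text
clock: 15.85
eef_pos: [486.6, -54.0, 64.3]
eef_rot: [3.141, 0.001, 1.492]
wrist_force: [-0.7, -8.4, 4.8]
finger_gap: 18.1
```

```bash
python3 av.py
```

```text
16.1 [ 4.8658e+02 -5.3960e+01  6.4290e+01 -1.0900e+00 -8.2100e+00  4.5700e+00
 -1.4700e+00  1.7000e-01  2.0000e-02] sd [0.37 0.41 0.45 0.02 0.02 0.04] [3.1412e+00 9.0000e-04 1.4915e+00]
```

Request:
send_rows(
  series=[
    [[0, 1, 0, 0, 0], [0, 2, 0, 0, 0], [0, 3, 0, 0, 0], [0, 3, 0, 0, 0], [0, 3, 0, 0, 0]],
  ],
)

```text
clock: 16.6
eef_pos: [486.8, -51.0, 64.3]
eef_rot: [3.141, 0.001, 1.492]
wrist_force: [0.7, -8.0, 4.3]
finger_gap: 17.6
```

```bash
python3 av.py
```

```text
16.85 [ 4.8685e+02 -5.1020e+01  6.4310e+01 -5.0000e-01 -8.4700e+00  5.1200e+00
 -1.5700e+00  1.7000e-01 -0.0000e+00] sd [0.42 0.51 0.8  0.04 0.03 0.03] [3.1411e+00 1.0000e-03 1.4915e+00]
```

Drag levelled off at about 8.5 N over the last 3–6 mm, so the gauge is snug and carrying the wood. I'll take one last look before handing in.

```bash
python3 - <<'E'
from h import *
from cell import manip
d=manip.camera("scene")
cv2.imwrite("pics/p8.png",cv2.resize(d["img"][140:260,270:414][:,:,::-1],(720,600),interpolation=cv2.INTER_CUBIC))
print(proj(d,[497,74,50]))
go((487,-51,64.3),1.492)
E
```

```text
[349.13579509 225.11778808]
t 16.9 pos [486.83 -51.03  64.28] rot [3.1412e+00 1.0000e-03 1.4915e+00] F [ 0.27 -9.33  4.82] M [-1.58  0.14 -0.02] gap 18.0 j [-0.18  0.35  1.83 -0.    0.95 -0.1 ]
local [ 0.05  0.17 -0.02] roll -0.03
```

View pics/p8.png

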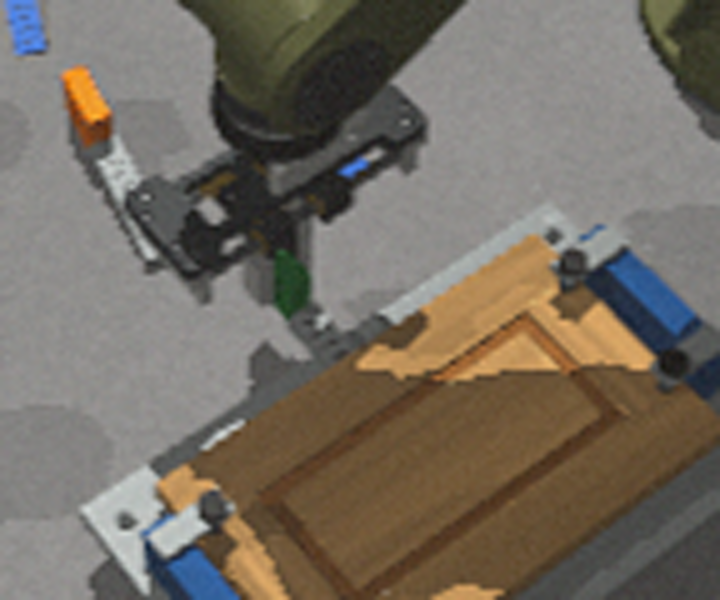

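The blade goes squarely under the middle of the wood edge at crop (345,345). The handle is still held and clear of the plate, and the front sits level.

```bash
python3 -c "
from cell import manip
print(manip.sign_off())"
```

```text
the job is handed in; nothing more can be done
None
```

I gripped the green gauge by its handle at 45 N, laid its blade on the ledge and slid it under the middle of the drawer front. I handed it in at about 17 s, still holding the gauge; the hand-in gave no verdict.

- **Depth:** the nose is about 46 mm inside the gap, worked out from the measured tool position and the mouth found in the pictures (good to about 3 mm).
- **Snugness:** drag rose from about 0 N to 8.5 N, then held steady over the last 3 mm. The blade is therefore sliding under the wood's weight rather than jammed.
- **Pose:** tool tilt is about 0.001 rad, and the blade is square to the drawer front to within a few hundredths of a radian.
- **Contact forces:** I can't read the forces on wood and plate separately. I estimate about 5 N on the wood and 12 N on the plate from the wrist force.
- **Drawer front lift:** I estimate 0.3–0.5 mm from how far the blade went past first contact. This was not measured directly.
- **Surroundings:** in the last picture the front sits level, the fingers are clear of the plate, and the orange gauge shows no sign of being moved. The other bystanders weren't re-measured.

No check failed. One reading was off: during the first part of the slide, the force along the blade was about 3 N in the wrong direction for drag. Easing the gauge up 0.2 mm cleared it.

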